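# Lock the desk screen with a quarter-turn rail anchor

### The job

Take the bar-handled T-head anchor from the white rack, drop its head lengthwise into the slot of the aluminium desk rail and slide it along until its collar bears lightly on the sprung buffer plate that sticks out of the desk screen's foot, without pushing the screen along. Press it down gently against the sprung strip, twist it a quarter turn so that it locks under the lips, and let go with the collar still bearing on the plate. Leave everything else where it stands.

Things in the scene. Friction and masses are not known exactly. Their poses are not given: they have to be found in the camera images.
- anchor: The anchor, about 80 g, upright in a rack pocket. Origin: centre of the head's underside; z up its axis, y along the T head. Steel head 28 (y) x 11 (x) x 7 high, its lowest 3 mm narrowed to 25 x 8 as a lead-in; shank 10 dia. to height 18; black collar; stem 11 dia. to height 40; black bar grip 40 long (y, as the head) x 12 wide (x), height 40 to 70.
- bar (a point): The place to grip on the anchor's bar, on its axis at height 57 above its origin. Grip across the 12 mm width (x), with the fingertips staying clear above the screen's foot.
- collar (a point): Centre of the anchor's round black collar: 28 dia., 12 thick, from height 18 to 30 above the anchor's origin.
- rail: Aluminium rail screwed to the desk, 320 long (y) x 46 wide (x) x 36 high. Origin: centre of its underside, z up. A slot 13 wide runs along y at x = 0; the lips beside it are 5 thick, underside at height 31; the channel below is 34 wide. The anchor can go in anywhere between the -y end and the screen's foot. Turned and let go, it is lifted against the lips, its origin then at height 24.
- strip (a joint): The sprung steel strip that floors the rail's channel: how far it is pressed down, 0 to 0.008 m. Free, its top is at height 28: the anchor put in rests with its origin at 28, head between the lips, able to slide but not turn. Pressing takes 4 N to start, 1 N more per mm; beyond 4 mm (8 N) the head is below the lips and turns either way; at 8 mm (12 N) a hard stop.
- slot (a point): Centre of the slot at the rail's top face, height 36, axes as the rail.
- screen: Low grey desk screen on a grey foot that grips the rail and slides stiffly along it (y), at 9 N or more. Axes as the rail. Origin: on the rail's centre line at desk height, straight below the nose, the foot's flat -y end face. The foot is 50 wide, from height 36.5 to 54, and runs 125 to +y from the nose. The panel, 250 wide (x), 20 thick, height 48 to 182, stands 112 beyond the nose.
- nose (a point): Middle of the foot's flat -y end face (nose), on the rail's centre line, height 46. A steel rod, 8 dia., sticks out of it to -y, set by hand to any length, stiff; on its end the black buffer plate, 30 (x) x 4 (y), height 39 to 51. The plate's face stands 8 to 44 mm out from the nose: not measured. It is sprung: 1 N at first touch, 2.8 N at its full 4 mm; beyond, the foot itself is pushed.
- rack: White plastic rack fixed to the desk, 60 (x) x 140 (y) x 20 high, origin under its centre. Two pockets at y = -40 and +40, 14 mm deep, about 14 (x) x 31 (y): the pocket floor is at height 6. One holds the anchor, the other the glide.
- glide: Another fitting in the rack, like the anchor but with a round knob 38 diameter, 58 high in all, and no T head. Not needed, leave it. Origin: centre of its underside.
- spray: White spray bottle, about 230 high, 72 diameter, on the desk beside the rack. Origin: centre of underside. Leave it.
- stapler: Black stapler, 150 long, 42 high. Origin: centre of underside. Leave it.
- notes: Paper note block 76 x 76 x 22. Origin: centre of underside. Leave it.
- driver: Black-handled screwdriver lying on the desk beyond the rack. Leave it.

How it is judged:
On the way, in this order (a step that is already met when the one before it is completed fails the run):
1. the anchor's head sits lengthwise in the slot, not yet turned (z of anchor in the frame of rail below 0.0315 m and x of anchor in the frame of rail between -0.003 and 0.003 m and y of anchor in the frame of rail between -0.16 and 0.16 m and angle between the y axis of anchor and the y axis of rail, either way round below 0.25 rad), for 0.2 s.
2. the anchor is pressed in and turned a quarter turn (z of anchor in the frame of rail below 0.0265 m and angle between the y axis of anchor and the x axis of rail, either way round below 0.3 rad), for 0.2 s.
At the end, for the whole second after the job is handed in: The anchor stands upright (within 7 degrees), its head under both lips, turned across the slot (within 17 degrees of square), its collar bearing on the buffer plate (over 0.2 N), released and at rest; the screen is where it was (within 2 mm) and nothing else has moved (all of step 2 and z of anchor in the frame of rail above 0.018 m and x of anchor in the frame of rail between -0.004 and 0.004 m and angle between anchor's own z axis and vertical below 0.12 rad and linear speed of anchor below 0.01 m/s and contact force between anchor and screen above 0.2 N); the robot touches nothing.
It fails at once if the screen is pushed along more than 2 mm (distance of screen from where it was at the start of the episode above 0.002 m).
It fails at once if the anchor is forced against the rail with more than 45 N (contact force between anchor and rail above 45 N).
It fails at once if the other fitting is disturbed (distance of glide from where it was at the start of the episode above 0.015 m).
It fails at once if a bystander is moved (distance of any of spray, stapler, notes, driver from where it was at the start of the episode above 0.03 m).
It also fails if it takes over 64 s, if anything falls off the work surface, if the arm or the gripper's body presses on something with over 40 N, if the wrist force passes 120 N, or if a joint passes its speed limit or range.

### The arm

A 6-joint arm with a two-finger parallel gripper is mounted at the origin on the work surface. World frame = base frame: x ahead of the robot, y to its left, z up, the work surface at z = 0. Lengths are in m, angles in rad, forces in N, time in s.
With the tool pointing down it reaches from about 0.4 to 0.825 m from the base axis. Payload 7 kg.
Tool frame: the origin (TCP) lies on the front face of the gripper's body, between the roots of the fingers; the fingertips stand 66 mm ahead of it and the grasp point (between the pads) lies 47 mm ahead of it; z points along the fingers, y is the line along which they close (so a half turn about z gives the same grasp; the last joint's range is limited). The gripper opens to 88 mm and grips with 3 to 60 N. Pads are 19 mm wide; open, the fingers measure 130 mm over their backs; the gripper's body (78 mm by 193 mm) begins 47 mm behind the grasp point.
Start: joints at [1.517, 0.359, 0.012, 0, -1.224, -0.288], TCP at [0.226, 0.636, 0.292] pointing down, gripper open.
Joint ranges: [-3.07, 3.07], [-1.43, 2.12], [-1.02, 1.25], [-3.03, 1.67], [-3.05, -0], [-3.03, 3.03]. Speed limits (rad/s): [2.39, 2.39, 3.01, 3.14, 3.14, 3.14].

### API

Orientations are given as [roll, pitch, yaw] about the fixed x, y, z axes, in that order (R = Rz(yaw) Ry(pitch) Rx(roll)).
In Python, from station import arm gives the robot as it stands. The module is installed in compiled form; this text tells all that it offers.
- The arm moves only by the tool move_arm, never from a script. Its argument "increments" is a list of rows, each an object of numbers: "jaw": the gripper command: -1 is shut, 1 is fully open, values between are in proportion; "dx", "dy", "dz": the shift along the tool's x, y, z in m; "twist": the turn about the tool's z in rad. A call has 1 to 12 rows; each row shifts and turns the commanded pose from where the row before left it, along the tool's axes as they then stand; what a row does not reach is not made up. A row lasts 1/12 s, in which the tool goes at most 41.7 mm and 7.16 degrees, less where a joint would pass 70% of its speed; a pose out of reach is approached as far as the arm can. A call is refused whole if a number of a shift passes 0.0417 or a number of a turn 0.125, either way. A call with a gripper value outside its range is refused whole. The fingers move at their own pace and stop on an object; "force" is the grip in N (left out, the last holds). Time passes only in rows, so rows that do not move let the fingers close. It gives the time, the measured TCP pose, the force, the opening and the grip force at its end, in the units of the state.
- arm.get_state(): the state, without advancing time (a new reading comes with each control period).
- arm.grab_frame(name): name is "side" or "top" or "wrist"; returns the picture (420x560x3 uint8, blue, green, red); there is no depth.
- arm.camera_info(name): a dict with "K" (3x3 intrinsics, pixels), "extrinsics" (4x4, takes a point from camera to world coordinates). Camera axes: x right, y down, z forward; pixel columns grow to the right and rows downward; lengths in m; the calibration is good to about 2 mm. The wrist camera is an equidistant fisheye: a pixel r from the principal point sees the ray r / f radians off the axis. A picture is of the moment at which its call begins: read the wrist's pose just before it. camera_info takes no time and is no camera call; for the wrist camera it gives the pose at the moment of the call.
- arm.job_done(): hands the job in; it is judged then, once.
Trained networks look in the newest picture that a camera, given by its name, has taken for a name from the list of things; names that differ only in an ending like _2 or _b are one class to them, and where a whole thing is asked for, a point or a joint stands for the part that bears it (a point fixed in the world has none). Each returns a list of dicts, best first, with "score" (0 to 1); they miss things now and then, are a little off and sometimes report something else, mostly with a low value. They report only what shows in the picture. A call takes as long as a camera call.
- arm.find_in(camera, name): "position" ([x, y, z] in m, in world coordinates, good to about 4 mm: the middle of the surface that is visible of it).
- arm.silhouettes(camera, name): "pixels" (420x560 bool, what is visible of it).
- arm.pinpoint(camera, name): "position" ([x, y, z] in m, in world coordinates, good to about 4 mm: a listed point, or the origin of a listed thing).
The state is a dict: "t": time; "q": joint angles; "qd": joint speeds; "joint_efforts": joint torques, N m; "eef_pos": TCP position; "ee_rot": TCP orientation; "force": force on the tool from outside, world axes, zero at the start; "moment": the same for the moment, N m; "width": finger opening in m; "gripper_force": force on a finger pad.
Only numpy, scipy, OpenCV 4.12 (cv2) and the standard library are available. Lean on these libraries where they do the work, as an engineer would, in place of code of your own. Each camera call takes 0.05 s, during which the arm holds its last target. There are 200 camera calls.

## Working session

There is one attempt and no reset: what is moved stays moved. The work goes in short steps, Python scripts to look and compute and a tool call to move; the robot and the scene stay as the last step left them, time stands still between calls to the robot, and variables do not carry over. Pictures are saved under pics/ and viewed, at most 10 in all, crops included, and the job is handed in when it is done.

Besides the shell and the picture viewer there is one more tool, called after ">>>" as name(argument=value, ...) on one line, values as JSON. move_arm: Moves the arm, as the interface text tells. Its arguments: {"type":"object","properties":{"increments":{"type":"array"},"force":{"type":"number"}},"required":["increments"]}

```bash
mkdir -p pics
cat > h.py <<'E'
import numpy as np, cv2
from station import arm
def cam(n):
    i=arm.camera_info(n); return np.array(i["K"]),np.array(i["extrinsics"])
def proj(n,P):
    K,E=cam(n); p=np.linalg.inv(E)@np.append(P,1); u=K@p[:3]; return u[:2]/u[2]
def plane(n,px,z):
    K,E=cam(n); d=E[:3,:3]@(np.linalg.inv(K)@np.array([px[0],px[1],1.])); o=E[:3,3]; return o+d*(z-o[2])/d[2]
E
python3 - <<'E'
from h import *
s=arm.get_state(); print(s['t'],s['eef_pos'],s['ee_rot'],s['width'])
fs=[]
for n in ['side','top']:
    f=arm.grab_frame(n); fs.append(f); cv2.imwrite(f'pics/{n}0.png',f)
    K,E=cam(n); print(n,K[0],E.round(3).tolist())
    for o in ['anchor','bar','collar','rail','slot','screen','nose','rack','glide']:
        r=arm.pinpoint(n,o); print(n,o,[(np.round(a['position'],4).tolist(),round(a['score'],2)) for a in r[:2]])
E
```

```text
0.0 [0.22614638 0.63561012 0.29120228] [ 3.13994244e+00 -1.61253365e-04 -3.41913855e-01] 0.08793472165704837
side [396.1355616    0.         280.43672244] [[0.835, -0.318, 0.448, 0.263], [-0.55, -0.491, 0.676, -0.648], [0.005, -0.811, -0.585, 0.52], [0.0, 0.0, 0.0, 1.0]]
side anchor [([0.4731, -0.2302, 0.0108], 0.88)]
side bar []
side collar [([0.4733, -0.2289, 0.0264], 0.8)]
side rail [([0.5923, 0.0931, 0.0018], 0.92), ([0.4758, -0.2287, 0.0643], 0.4)]
side slot [([0.5926, 0.0924, 0.0347], 0.93)]
side screen [([0.6042, 0.1435, 0.0031], 0.91)]
side nose [([0.6083, 0.1417, 0.0491], 0.81)]
side rack [([0.4873, -0.2687, -0.0002], 0.77)]
side glide [([0.4925, -0.3129, 0.0047], 0.98)]
top [438.17578191   0.         280.1550363 ] [[0.044, -0.977, 0.208, 0.445], [-0.999, -0.042, 0.012, -0.124], [-0.003, -0.208, -0.978, 0.801], [0.0, 0.0, 0.0, 1.0]]
top anchor [([0.4766, -0.2234, 0.0053], 0.81)]
top bar [([0.4788, -0.2328, 0.0662], 0.71), ([0.7366, 0.0176, 0.0011], 0.35)]
top collar [([0.4737, -0.2285, 0.0324], 0.56)]
top rail [([0.5911, 0.0886, -0.0033], 0.97), ([0.5913, 0.09, 0.0364], 0.58)]
top slot [([0.5921, 0.0894, 0.0373], 0.78), ([0.6016, 0.1421, 0.0009], 0.3)]
top screen [([0.6047, 0.1437, 0.0006], 0.6)]
top nose [([0.6048, 0.1435, 0.0486], 0.72)]
top rack [([0.4824, -0.2711, 0.0052], 0.84)]
top glide [([0.493, -0.3105, 0.0079], 0.66)]
```

View pics/side0.png

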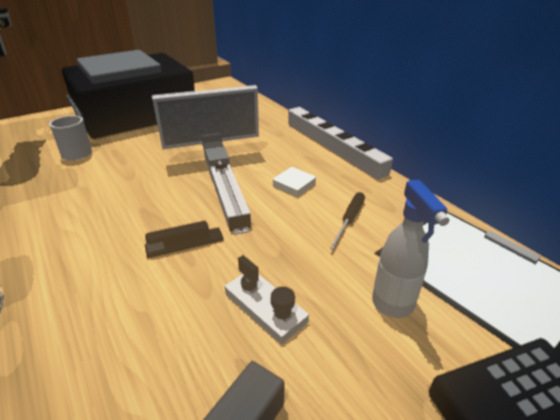

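View pics/top0.png

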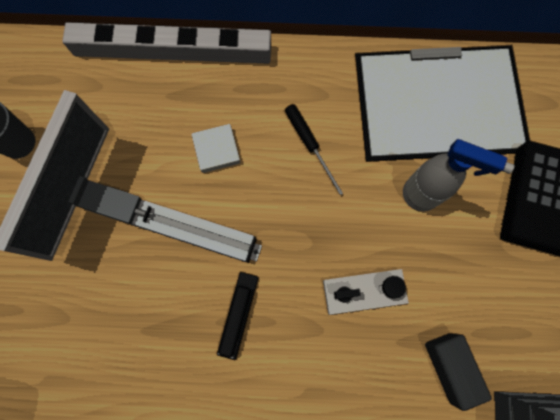

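The side view has the anchor at (248,275), the glide at (283,300) and the rail running from (240,225) to (215,150). The top view has the anchor at (347,295), the glide at (394,287), the rail from (257,248) to (140,210) and the foot at (107,200), with the plate near (148,212). Next I'll measure these more finely.

Run:
```python
from h import *
f=cv2.imread('pics/top0.png'); g=cv2.imread('pics/side0.png')
a=cv2.resize(f[180:270,70:270],None,fx=4,fy=3.999,interpolation=cv2.INTER_CUBIC)[:360]
b=cv2.resize(f[262:322,315:415],(400,240),interpolation=cv2.INTER_CUBIC)
c=cv2.resize(g[250:340,215:315],(267,240),interpolation=cv2.INTER_CUBIC)
o=np.zeros((600,800,3),np.uint8);o[:360]=a;o[360:,:400]=b;o[360:,400:667]=c
cv2.imwrite('pics/crop1.png',o)
arm.grab_frame('top');
for n in ['rail','rack','bar','anchor','glide']:
    for r in arm.silhouettes('top',n)[:1]:
        m=r['pixels'].astype(np.uint8); ys,xs=np.nonzero(m)
        print(n,round(r['score'],2),m.sum(),cv2.minAreaRect(np.c_[xs,ys].astype(np.float32)))
```

```text
rail 0.71 14568 ((139.49847412109375, 218.626220703125), (246.3089599609375, 173.50958251953125), 25.137414932250977)
rack 0.77 2030 ((365.408447265625, 291.5862731933594), (35.6231803894043, 80.46139526367188), 81.7028579711914)
bar 0.79 299 ((346.6000061035156, 292.7000427246094), (16.099689483642578, 25.491174697875977), 63.43495178222656)
anchor 0.56 262 ((346.5, 294.0), (14.0, 25.0), 90.0)
glide 0.7 482 ((394.0, 286.5), (23.0, 24.0), 90.0)
```

View pics/crop1.png

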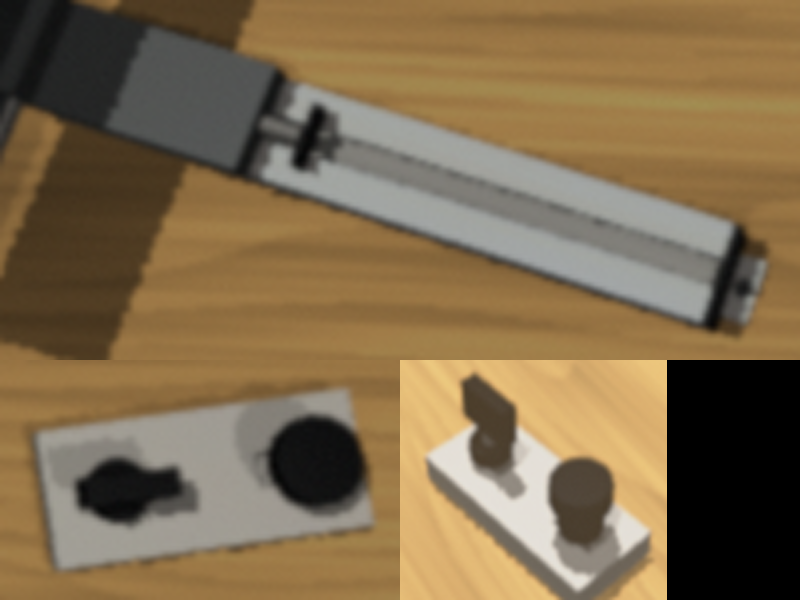

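The crop shows the rail's top face with its edges from (310,85) to (738,225) and from (265,182) to (710,325). The buffer plate is near (310,137). The rack edge runs from (35,430) to (350,390), and the anchor bar from (80,493) to (180,482).

Run:
```python
from h import *
A=lambda u,v:(70+(u+.5)/4-.5,180+(v+.5)/4-.5)
B=lambda u,v:(315+(u+.5)/4-.5,262+(v+.5)/4-.5)
yaw=lambda p,q:np.degrees(np.arctan2(-(q-p)[0],(q-p)[1]))
P=[plane('top',A(*x),.036) for x in [(738,225),(310,85),(710,325),(265,182)]]
print('rail edges',np.round(P,4)[:,:2].tolist(),yaw(P[0],P[1]),yaw(P[2],P[3]),'end mid',(P[0]+P[2])/2, np.linalg.norm(P[0]-P[2]))
y=np.radians((yaw(P[0],P[1])+yaw(P[2],P[3]))/2); d=np.array([-np.sin(y),np.cos(y),0]);n=np.array([d[1],-d[0],0])
e=(P[0]+P[2])/2; print('width',(P[0]-P[2])@n,'offset of edges', [p@n for p in P],'rail centre',e+.16*d)
c=e+.16*d
for l,x,z in [('plate top edge r',(325,140),.051),('plate ctr',(310,137),.051),('foot edge a',(280,68),.054),('foot edge b',(243,172),.054)]:
    q=plane('top',A(*x),z); print(l,q.round(4),'rail x,y',((q-c)@n).round(4),((q-c)@d).round(4))
r=[plane('top',B(u,v-360),.02) for u,v in [(350,390),(35,430),(372,525),(58,570)]]
print('rack',np.round(r,4)[:,:2].tolist(),yaw(r[0],r[1]),yaw(r[2],r[3]),np.mean(r,0))
b=[plane('top',B(u,v-360),.07) for u,v in [(180,482),(80,493)]];print('bar',np.round(b,4).tolist(),yaw(*b),np.mean(b,0))
```

```text
rail edges [[0.5695, -0.0704], [0.6248, 0.1256], [0.5249, -0.0606], [0.5797, 0.1408]] -15.755599937477824 -15.229206124651542 end mid [ 0.54719643 -0.06550776  0.036     ] 0.04571481621242738
width 0.04564296350586475 offset of edges [np.float64(0.5676338320000526), np.float64(0.568569077828418), np.float64(0.5219908684941877), np.float64(0.5210317268906897)] rail centre [0.58993413 0.08867878 0.036     ]
plate top edge r [0.5969 0.1114 0.051 ] rail x,y 0.0006 0.0238
plate ctr [0.5979 0.1182 0.051 ] rail x,y -0.0002 0.0305
foot edge a [0.6277 0.1337 0.054 ] rail x,y 0.0244 0.0535
foot edge b [0.5805 0.1446 0.054 ] rail x,y -0.024 0.0514
rack [[0.5239, -0.3349], [0.5002, -0.1958], [0.4655, -0.3437], [0.4403, -0.2072]] 9.673433165096538 10.462779582194072 [ 0.48249437 -0.27043677  0.02      ]
bar [[0.4781, -0.2512, 0.07], [0.4719, -0.2103, 0.07]] 8.683647574498302 [ 0.47499749 -0.23077493  0.07      ]
```

>>> move_arm(increments=[{"dx": 0.033,"dy": 0.0214,"jaw": 1},{"dx": 0.033,"dy": 0.0214},{"dx": 0.033,"dy": 0.0214},{"dx": 0.033,"dy": 0.0214},{"dx": 0.033,"dy": 0.0214},{"dx": 0.033,"dy": 0.0214},{"dx": 0.033,"dy": 0.0214},{"dx": 0.033,"dy": 0.0214},{"dx": 0.033,"dy": 0.0214},{"dx": 0.033,"dy": 0.0214},{"dx": 0.033,"dy": 0.0214},{"dx": 0.033,"dy": 0.0214}])

```text
$.increments[0]: bad value
```

>>> move_arm(increments=[{"dx": 0.033,"dy": 0.0214},{"dx": 0.033,"dy": 0.0214},{"dx": 0.0053,"dy": 0.0362},{"dx": 0.0053,"dy": 0.0362},{"dx": 0.0053,"dy": 0.0362},{"dx": 0.0053,"dy": 0.0362},{"dx": 0.0053,"dy": 0.0362},{"dx": 0.0053,"dy": 0.0362},{"dx": 0.0053,"dy": 0.0362},{"dx": 0.0053,"dy": 0.0362},{"dx": 0.0053,"dy": 0.0362},{"dx": 0.0053,"dy": 0.0362}])

```text
$.increments[0]: bad value
```

>>> move_arm(increments=[{"dx": 0.0053,"dy": 0.0362},{"dx": 0.0053,"dy": 0.0362},{"twist": 0.117},{"twist": 0.117},{"twist": 0.117},{"twist": 0.117},{"twist": 0.117},{"twist": 0.117},{"twist": 0.117},{"twist": 0.117},{"twist": 0.117},{}])

```text
$.increments[0]: bad value
```

>>> move_arm(increments=[{"jaw": 1,"dx": 0.033,"dy": 0.0214,"dz": 0,"twist": 0}])

```text
t: 1.38
eef_pos: [0.2479, 0.608, 0.291]
ee_rot: [-3.141, 0.0, -0.338]
force: [1.2, -0.0, -0.2]
width: 0.0874
gripper_force: 0.0
```

>>> move_arm(increments=[{"jaw": 1,"dx": 0.033,"dy": 0.0214,"dz": 0,"twist": 0},{"jaw": 1,"dx": 0.033,"dy": 0.0214,"dz": 0,"twist": 0},{"jaw": 1,"dx": 0.033,"dy": 0.0214,"dz": 0,"twist": 0},{"jaw": 1,"dx": 0.033,"dy": 0.0214,"dz": 0,"twist": 0},{"jaw": 1,"dx": 0.033,"dy": 0.0214,"dz": 0,"twist": 0},{"jaw": 1,"dx": 0.033,"dy": 0.0214,"dz": 0,"twist": 0},{"jaw": 1,"dx": 0.033,"dy": 0.0214,"dz": 0,"twist": 0},{"jaw": 1,"dx": 0.033,"dy": 0.0214,"dz": 0,"twist": 0},{"jaw": 1,"dx": 0.033,"dy": 0.0214,"dz": 0,"twist": 0},{"jaw": 1,"dx": 0.033,"dy": 0.0214,"dz": 0,"twist": 0},{"jaw": 1,"dx": 0.033,"dy": 0.0214,"dz": 0,"twist": 0},{"jaw": 1,"dx": 0.033,"dy": 0.0214,"dz": 0,"twist": 0}])

```text
t: 2.38
eef_pos: [0.5381, 0.2283, 0.2926]
ee_rot: [-3.141, -0.0, -0.342]
force: [1.1, 0.4, -0.3]
width: 0.0876
gripper_force: 0.0
```

>>> move_arm(increments=[{"jaw": 1,"dx": 0.033,"dy": 0.0214,"dz": 0,"twist": 0},{"jaw": 1,"dx": 0.0053,"dy": 0.0362,"dz": 0,"twist": 0},{"jaw": 1,"dx": 0.0053,"dy": 0.0362,"dz": 0,"twist": 0},{"jaw": 1,"dx": 0.0053,"dy": 0.0362,"dz": 0,"twist": 0},{"jaw": 1,"dx": 0.0053,"dy": 0.0362,"dz": 0,"twist": 0},{"jaw": 1,"dx": 0.0053,"dy": 0.0362,"dz": 0,"twist": 0},{"jaw": 1,"dx": 0.0053,"dy": 0.0362,"dz": 0,"twist": 0},{"jaw": 1,"dx": 0.0053,"dy": 0.0362,"dz": 0,"twist": 0},{"jaw": 1,"dx": 0.0053,"dy": 0.0362,"dz": 0,"twist": 0},{"jaw": 1,"dx": 0.0053,"dy": 0.0362,"dz": 0,"twist": 0},{"jaw": 1,"dx": 0.0053,"dy": 0.0362,"dz": 0,"twist": 0},{"jaw": 1,"dx": 0.0053,"dy": 0.0362,"dz": 0,"twist": 0}])

```text
t: 3.38
eef_pos: [0.4819, -0.1975, 0.2926]
ee_rot: [-3.141, -0.001, -0.342]
force: [-0.4, 0.9, 0.5]
width: 0.0873
gripper_force: 0.0
```

>>> move_arm(increments=[{"jaw": 1,"dx": 0.0053,"dy": 0.0362,"dz": 0,"twist": 0},{"jaw": 1,"dx": 0,"dy": 0,"dz": 0,"twist": 0.117},{"jaw": 1,"dx": 0,"dy": 0,"dz": 0,"twist": 0.117},{"jaw": 1,"dx": 0,"dy": 0,"dz": 0,"twist": 0.117},{"jaw": 1,"dx": 0,"dy": 0,"dz": 0,"twist": 0.117},{"jaw": 1,"dx": 0,"dy": 0,"dz": 0,"twist": 0.117},{"jaw": 1,"dx": 0,"dy": 0,"dz": 0,"twist": 0.117},{"jaw": 1,"dx": 0,"dy": 0,"dz": 0,"twist": 0.117},{"jaw": 1,"dx": 0,"dy": 0,"dz": 0,"twist": 0.117},{"jaw": 1,"dx": 0,"dy": 0,"dz": 0,"twist": 0.117},{"jaw": 1,"dx": 0,"dy": 0,"dz": 0,"twist": 0},{"jaw": 1,"dx": 0,"dy": 0,"dz": 0,"twist": 0}])

```text
t: 4.38
eef_pos: [0.4754, -0.2318, 0.2923]
ee_rot: [-3.141, -0.0, -1.391]
force: [0.5, 0.4, 0.5]
width: 0.0877
gripper_force: 0.0
```

```bash
cat >> h.py <<'E'
def wplane(px,z):
    K,E=cam('wrist'); d=np.array([(px[0]-K[0,2])/K[0,0],(px[1]-K[1,2])/K[1,1]]); r=np.hypot(*d)
    v=np.append(d/max(r,1e-9)*np.sin(r),np.cos(r)); v=E[:3,:3]@v; o=E[:3,3]; return o+v*(z-o[2])/v[2]
E
python3 - <<'E'
from h import *
f=arm.grab_frame('wrist'); K,E=cam('wrist'); print(K.round(1).tolist(),E.round(3).tolist())
cv2.imwrite('pics/w1.png',f)
for o in ['bar','anchor','collar','glide','rack']:
    print(o,[(np.round(a['position'],4).tolist(),round(a['score'],2)) for a in arm.pinpoint('wrist',o)[:2]])
E
```

```text
[[325.2, 0.0, 271.6], [0.0, 325.2, 215.3], [0.0, 0.0, 1.0]] [[-0.984, -0.172, -0.049, 0.489], [-0.179, 0.945, 0.273, -0.304], [-0.001, 0.277, -0.961, 0.385], [0.0, 0.0, 0.0, 1.0]]
bar [([0.4735, -0.2302, 0.0662], 0.59), ([0.4734, -0.2297, 0.0306], 0.21)]
anchor [([0.4722, -0.2314, 0.0272], 0.74), ([0.4767, -0.2319, 0.0068], 0.63)]
collar [([0.4758, -0.2296, 0.029], 0.96)]
glide [([0.4874, -0.3096, 0.0092], 0.61)]
rack [([0.4373, -0.0444, 0.0031], 0.61)]
```

View pics/w1.png

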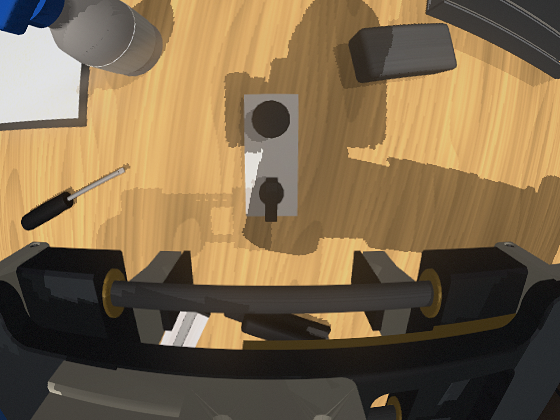

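The wrist picture has the bar upright in the image at x≈271, rows 178–222. That puts it centred between the fingers and aligned with the tool. The glide is at (271,118). Going down.

>>> move_arm(increments=[{"jaw": 1,"dx": 0,"dy": 0,"dz": 0.036,"twist": 0},{"jaw": 1,"dx": 0,"dy": 0,"dz": 0.036,"twist": 0},{"jaw": 1,"dx": 0,"dy": 0,"dz": 0.036,"twist": 0},{"jaw": 1,"dx": 0,"dy": 0,"dz": 0.036,"twist": 0},{"jaw": 1,"dx": 0,"dy": 0,"dz": 0.025,"twist": 0},{"jaw": 1,"dx": 0,"dy": 0,"dz": 0.012,"twist": 0},{"jaw": 1,"dx": 0,"dy": 0,"dz": 0,"twist": 0},{"jaw": 0,"dx": 0,"dy": 0,"dz": 0,"twist": 0}], force=25)

```text
t: 5.35
eef_pos: [0.4754, -0.2319, 0.1109]
ee_rot: [3.14, 0.0, -1.394]
force: [-0.6, 0.7, 0.4]
width: 0.0852
gripper_force: 0.0
```

>>> move_arm(increments=[{"jaw": -0.4,"dx": 0,"dy": 0,"dz": 0,"twist": 0},{"jaw": -1,"dx": 0,"dy": 0,"dz": 0,"twist": 0},{"jaw": -1,"dx": 0,"dy": 0,"dz": 0,"twist": 0},{"jaw": -1,"dx": 0,"dy": 0,"dz": 0,"twist": 0},{"jaw": -1,"dx": 0,"dy": 0,"dz": 0,"twist": 0},{"jaw": -1,"dx": 0,"dy": 0,"dz": 0,"twist": 0},{"jaw": -1,"dx": 0,"dy": 0,"dz": 0,"twist": 0},{"jaw": -1,"dx": 0,"dy": 0,"dz": 0,"twist": 0}], force=25)

```text
t: 6.02
eef_pos: [0.4754, -0.2318, 0.1113]
ee_rot: [-3.141, -0.0, -1.395]
force: [0.1, -0.1, 0.1]
width: 0.0334
gripper_force: 0.0
```

>>> move_arm(increments=[{"jaw": -1,"dx": 0,"dy": 0,"dz": 0,"twist": 0},{"jaw": -1,"dx": 0,"dy": 0,"dz": 0,"twist": 0},{"jaw": -1,"dx": 0,"dy": 0,"dz": 0,"twist": 0},{"jaw": -1,"dx": 0,"dy": 0,"dz": 0,"twist": 0},{"jaw": -1,"dx": 0,"dy": 0,"dz": 0,"twist": 0},{"jaw": -1,"dx": 0,"dy": 0,"dz": 0,"twist": 0}], force=25)

```text
t: 6.52
eef_pos: [0.4754, -0.2318, 0.1111]
ee_rot: [3.142, 0.0, -1.395]
force: [-0.3, -1.0, -0.2]
width: 0.0122
gripper_force: 25.0
```

>>> move_arm(increments=[{"jaw": -1,"dx": 0,"dy": 0,"dz": -0.015,"twist": 0},{"jaw": -1,"dx": 0,"dy": 0,"dz": -0.03,"twist": 0},{"jaw": -1,"dx": 0,"dy": 0,"dz": -0.03,"twist": 0},{"jaw": -1,"dx": 0,"dy": 0,"dz": -0.03,"twist": 0},{"jaw": -1,"dx": -0.0302,"dy": -0.0179,"dz": 0,"twist": 0},{"jaw": -1,"dx": -0.0302,"dy": -0.0179,"dz": 0,"twist": 0},{"jaw": -1,"dx": -0.0302,"dy": -0.0179,"dz": 0,"twist": 0},{"jaw": -1,"dx": -0.0302,"dy": -0.0179,"dz": 0,"twist": 0},{"jaw": -1,"dx": -0.0302,"dy": -0.0179,"dz": 0,"twist": 0},{"jaw": -1,"dx": -0.0302,"dy": -0.0179,"dz": 0,"twist": 0},{"jaw": -1,"dx": -0.0302,"dy": -0.0179,"dz": 0,"twist": 0},{"jaw": -1,"dx": -0.0302,"dy": -0.0179,"dz": 0,"twist": 0}], force=25)

```text
t: 7.52
eef_pos: [0.5742, 0.0329, 0.2161]
ee_rot: [3.141, 0.0, -1.395]
force: [0.9, -0.6, -1.5]
width: 0.0117
gripper_force: 25.0
```

>>> move_arm(increments=[{"jaw": -1,"dx": 0,"dy": 0,"dz": 0,"twist": 0.1115},{"jaw": -1,"dx": 0,"dy": 0,"dz": 0,"twist": 0.1115},{"jaw": -1,"dx": 0,"dy": 0,"dz": 0,"twist": 0.1115},{"jaw": -1,"dx": 0,"dy": 0,"dz": 0,"twist": 0.1115},{"jaw": -1,"dx": 0,"dy": 0,"dz": 0.03,"twist": 0},{"jaw": -1,"dx": 0,"dy": 0,"dz": 0.02,"twist": 0},{"jaw": -1,"dx": 0,"dy": 0,"dz": 0,"twist": 0},{"jaw": -1,"dx": 0,"dy": 0,"dz": 0,"twist": 0}], force=25)

```text
t: 8.18
eef_pos: [0.5735, 0.0308, 0.1654]
ee_rot: [3.139, -0.002, -1.841]
force: [-0.8, 1.0, -0.9]
width: 0.0123
gripper_force: 25.0
```

Run:
```python
from h import *
s=arm.get_state(); print(s['eef_pos'],s['ee_rot'],s['force'])
for n in ['wrist','top','side']:
    f=arm.grab_frame(n); cv2.imwrite(f'pics/{n}2.png',f)
    for o in ['anchor','collar','bar','slot','nose']:
        print(n,o,[(np.round(a['position'],4).tolist(),round(a['score'],2)) for a in arm.pinpoint(n,o)[:2]])
K,E=cam('wrist');np.save('wE.npy',E)
w=cv2.imread('pics/wrist2.png');t=cv2.imread('pics/top2.png');sd=cv2.imread('pics/side2.png')
o=np.zeros((600,800,3),np.uint8);o[:300,:400]=cv2.resize(w,(400,300))
o[300:600,:400]=cv2.resize(t[170:290,100:260],(400,300),interpolation=cv2.INTER_CUBIC)
o[:600,400:]=cv2.resize(sd[120:240,180:260],(400,600),interpolation=cv2.INTER_CUBIC)
cv2.imwrite('pics/c2.png',o)
```

```text
[0.57351356 0.03084982 0.1654148 ] [ 3.13937207e+00 -1.89638853e-03 -1.84061560e+00] [-0.84898399  1.04165026 -0.94248011]
wrist anchor [([0.5761, 0.0357, 0.0622], 0.91)]
wrist collar [([0.5712, 0.0339, 0.0845], 0.84)]
wrist bar [([0.7436, 0.0131, 0.0032], 0.23)]
wrist slot []
wrist nose []
top anchor [([0.5775, 0.0345, 0.0623], 0.46)]
top collar []
top bar [([0.5775, 0.0304, 0.1251], 0.59)]
top slot []
top nose []
side anchor [([0.5716, 0.0307, 0.0633], 0.61)]
side collar []
side bar [([0.5732, 0.0328, 0.1198], 0.72)]
side slot [([0.5941, 0.0915, 0.0348], 0.7)]
side nose [([0.6029, 0.144, 0.0485], 0.62)]
```

View pics/c2.png

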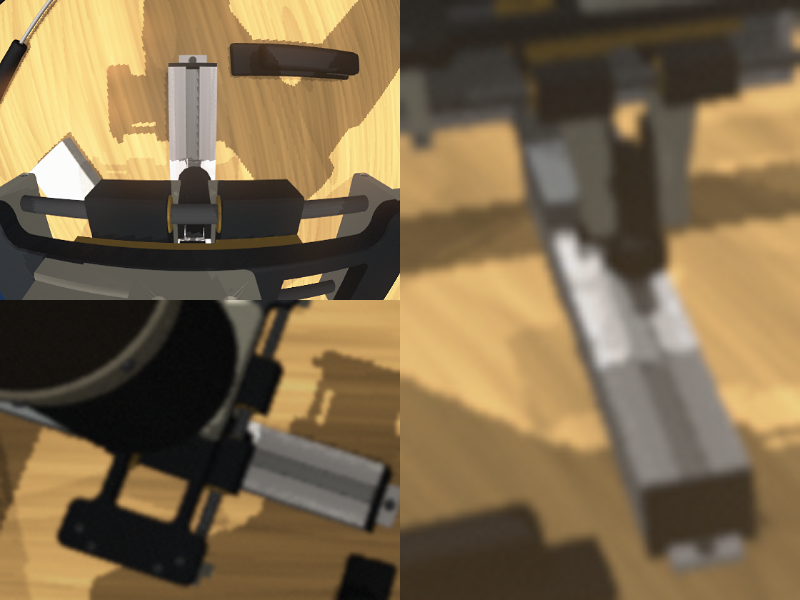

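The composite shows the anchor held above the rail. In the wrist part the rail runs almost vertically at x≈170–217 with the collar at (195,178). A closer wrist crop will give the lateral offset.

Run:
```python
from h import *
w=cv2.imread('pics/wrist2.png')
cv2.imwrite('pics/c3.png',cv2.resize(w[75:275,215:325],(440,600)[:2] if 0 else (330,600),interpolation=cv2.INTER_CUBIC) if 0 else cv2.resize(w[80:280,200:340],(420,600),interpolation=cv2.INTER_CUBIC))
```

```text
(no output)
```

View pics/c3.png

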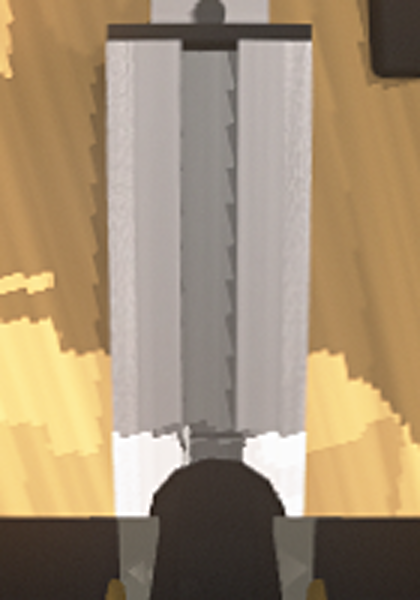

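Clear view: the slot edges are at x=182 and 238 (row 60) and the rail edges at 113 and 307 (row 430). The head tip shows at x≈190–243, row 445, and the collar at x=150–286, row 512.

Run:
```python
from h import *
s=arm.get_state();T=s['eef_pos'];yw=s['ee_rot'][2];print(T,yw)
ax=np.array([np.cos(yw),np.sin(yw)]);ay=np.array([np.sin(yw),-np.cos(yw)])
C=lambda u,v:(200+(u+.5)/3-.5,80+(v+.5)/3-.5)
def t(u,v,z):
    p=wplane(C(u,v),z)[:2]-T[:2]; return np.array([p@ax,p@ay]).round(4)
for l,u1,u2,v,z in [('slot',182,238,60,.036),('slot',184,237,400,.036),('rail',107,311,50,.036),('rail',113,307,430,.036),('head',190,243,445,.065),('collar',150,286,512,.0845)]:
    a,b=t(u1,v,z),t(u2,v,z); print(l,a,b,'mid',(a+b)/2,'w',b-a)
```

```text
[0.57409779 0.03117317 0.16612004] -1.84077062758364
slot [ 0.09   -0.0079] [0.09   0.0047] mid [ 0.09   -0.0016] w [0.     0.0126]
slot [ 0.0109 -0.0079] [0.0109 0.0047] mid [ 0.0109 -0.0016] w [0.     0.0126]
rail [ 0.0926 -0.0247] [0.0925 0.021 ] mid [ 0.09255 -0.00185] w [-0.0001  0.0457]
rail [ 0.0034 -0.025 ] [0.0034 0.0215] mid [ 0.0034  -0.00175] w [0.     0.0465]
head [ 0.0093 -0.0057] [0.0093 0.0053] mid [ 0.0093 -0.0002] w [0.    0.011]
collar [ 0.0021 -0.013 ] [0.0021 0.0132] mid [0.0021 0.0001] w [0.     0.0262]
```

>>> move_arm(increments=[{"jaw": -1,"dx": 0,"dy": -0.0017,"dz": 0,"twist": 0},{"jaw": -1,"dx": 0,"dy": 0,"dz": 0.012,"twist": 0},{"jaw": -1,"dx": 0,"dy": 0,"dz": 0.008,"twist": 0},{"jaw": -1,"dx": 0,"dy": 0,"dz": 0.004,"twist": 0},{"jaw": -1,"dx": 0,"dy": 0,"dz": 0.003,"twist": 0},{"jaw": -1,"dx": 0,"dy": 0,"dz": 0.002,"twist": 0},{"jaw": -1,"dx": 0,"dy": 0,"dz": 0,"twist": 0}], force=25)

```text
t: 9.67
eef_pos: [0.5756, 0.0307, 0.1368]
ee_rot: [3.141, -0.0, -1.841]
force: [-0.3, -0.2, -0.9]
width: 0.0118
gripper_force: 25.0
```

>>> move_arm(increments=[{"jaw": -1,"dx": 0,"dy": 0,"dz": 0.0015,"twist": 0},{"jaw": -1,"dx": 0,"dy": 0,"dz": 0.0015,"twist": 0},{"jaw": -1,"dx": 0,"dy": 0,"dz": 0,"twist": 0},{"jaw": -1,"dx": 0,"dy": 0,"dz": 0,"twist": 0}], force=25)

```text
t: 10.0
eef_pos: [0.5758, 0.0307, 0.1343]
ee_rot: [-3.141, 0.0, -1.841]
force: [-0.4, 0.9, -1.1]
width: 0.0117
gripper_force: 25.0
```

>>> move_arm(increments=[{"jaw": -1,"dx": 0,"dy": 0,"dz": 0.0005,"twist": 0},{"jaw": -1,"dx": 0,"dy": 0,"dz": 0,"twist": 0},{"jaw": -1,"dx": -0.01,"dy": 0,"dz": 0,"twist": 0},{"jaw": -1,"dx": -0.01,"dy": 0,"dz": 0,"twist": 0},{"jaw": -1,"dx": -0.01,"dy": 0,"dz": 0,"twist": 0},{"jaw": -1,"dx": -0.01,"dy": 0,"dz": 0,"twist": 0},{"jaw": -1,"dx": -0.007,"dy": 0,"dz": 0,"twist": 0},{"jaw": -1,"dx": -0.005,"dy": 0,"dz": 0,"twist": 0},{"jaw": -1,"dx": -0.003,"dy": 0,"dz": 0,"twist": 0},{"jaw": -1,"dx": 0,"dy": 0,"dz": 0,"twist": 0}], force=25)

```text
t: 10.83
eef_pos: [0.5906, 0.0845, 0.1336]
ee_rot: [-3.142, 0.0, -1.84]
force: [0.5, -0.4, -0.5]
width: 0.0119
gripper_force: 25.0
```

Run:
```python
from h import *
T=[];F=[]
for i in range(8):
    n=['side','wrist'][i%2]; f=arm.grab_frame(n); s=arm.get_state(); T.append(s['eef_pos']);F.append(s['force']); 
    if n=='side': sd=f
    else: w=f
print(np.mean(T,0),np.mean(F,0),np.std(F,0))
cv2.imwrite('pics/w4.png',w);cv2.imwrite('pics/s4.png',sd)
for n in ['side','wrist']:
  for o in ['anchor','collar','bar','nose']:
    print(n,o,[(np.round(a['position'],4).tolist(),round(a['score'],2)) for a in arm.pinpoint(n,o)[:2]])
o=np.zeros((600,800,3),np.uint8)
o[:,:400]=cv2.resize(sd[130:220,185:245],(400,600),interpolation=cv2.INTER_CUBIC)
o[:,400:]=cv2.resize(w[180:360,210:330],(400,600),interpolation=cv2.INTER_CUBIC)
cv2.imwrite('pics/c4.png',o)
```

```text
[0.59032235 0.08350149 0.13364617] [ 0.19447506  0.01343909 -1.07652034] [0.44127635 0.43195651 0.51414207]
side anchor [([0.5881, 0.083, 0.0305], 0.63)]
side collar []
side bar [([0.5909, 0.0856, 0.0879], 0.8), ([0.5898, 0.0869, 0.0481], 0.29)]
side nose [([0.6074, 0.1454, 0.0501], 0.65)]
wrist anchor [([0.593, 0.0847, 0.0308], 0.96)]
wrist collar [([0.5904, 0.0852, 0.0495], 0.74)]
wrist bar [([0.5869, 0.0852, 0.086], 0.84)]
wrist nose [([0.608, 0.1407, 0.0435], 0.8)]
```

View pics/c4.png

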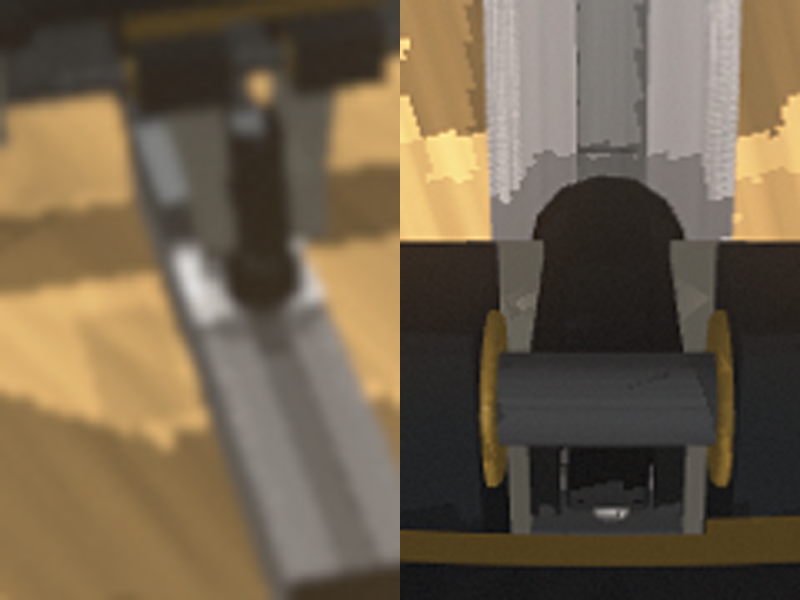

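The head is in the slot with the collar just above the rail's top face (side crop (262,280), wrist crop (610,210)). There is no contact with the plate yet. Approaching it.

>>> move_arm(increments=[{"jaw": -1,"dx": -0.004,"dy": 0,"dz": 0,"twist": 0},{"jaw": -1,"dx": -0.003,"dy": 0,"dz": 0,"twist": 0},{"jaw": -1,"dx": -0.002,"dy": 0,"dz": 0,"twist": 0},{"jaw": -1,"dx": 0,"dy": 0,"dz": 0,"twist": 0}], force=25)

```text
t: 11.97
eef_pos: [0.593, 0.093, 0.1336]
ee_rot: [-3.141, 0.0, -1.84]
force: [0.1, 0.1, -1.3]
width: 0.0118
gripper_force: 25.0
```

```bash
cat > fr.py <<'E'
from h import *
T=[];F=[]
for i in range(6):
    arm.grab_frame('side'); s=arm.get_state(); T.append(s['eef_pos']);F.append(s['force'])
d=np.array([.267,.9637,0]);n=np.array([.9637,-.267,0]);T=np.mean(T,0);F=np.mean(F,0)
print('t',s['t'],'rail y',((T-[.590,.0887,0])@d).round(4),'rail x',((T-[.590,.0887,0])@n).round(4),'z',T[2].round(4),'F along',(F@d).round(2),'across',(F@n).round(2),'Fz',F[2].round(2),'yaw',s['ee_rot'][2].round(3),'w',s['width'])
E
python3 fr.py
```

```text
t 12.2667 rail y 0.0044 rail x 0.0017 z 0.1336 F along -0.0 across -0.26 Fz -1.21 yaw -1.841 w 0.011698170530593266
```

>>> move_arm(increments=[{"jaw": -1,"dx": -0.002,"dy": 0,"dz": 0,"twist": 0},{"jaw": -1,"dx": 0,"dy": 0,"dz": 0,"twist": 0}])

```text
t: 12.43
eef_pos: [0.5935, 0.0945, 0.1337]
ee_rot: [-3.141, 0.0, -1.841]
force: [0.3, -0.2, -0.8]
width: 0.0116
gripper_force: 25.0
```

```bash
python3 fr.py
```

```text
t 12.7333 rail y 0.0063 rail x 0.0018 z 0.1337 F along -0.1 across -0.24 Fz -1.04 yaw -1.841 w 0.011662037325098202
```

>>> move_arm(increments=[{"jaw": -1,"dx": -0.002,"dy": 0,"dz": 0,"twist": 0},{"jaw": -1,"dx": 0,"dy": 0,"dz": 0,"twist": 0}])

```text
t: 12.9
eef_pos: [0.594, 0.0965, 0.1337]
ee_rot: [-3.141, 0.0, -1.841]
force: [0.0, 0.1, -1.5]
width: 0.0117
gripper_force: 25.0
```

```bash
python3 fr.py
```

```text
t 13.2 rail y 0.0084 rail x 0.0017 z 0.1337 F along -0.12 across 0.28 Fz -0.92 yaw -1.841 w 0.011712259297148711
```

>>> move_arm(increments=[{"jaw": -1,"dx": -0.0015,"dy": 0,"dz": 0,"twist": 0},{"jaw": -1,"dx": 0,"dy": 0,"dz": 0,"twist": 0}])

```text
t: 13.37
eef_pos: [0.5944, 0.0978, 0.1337]
ee_rot: [-3.142, 0.0, -1.841]
force: [0.8, -0.4, -0.9]
width: 0.0122
gripper_force: 25.0
```

```bash
python3 fr.py
```

```text
t 13.6667 rail y 0.0098 rail x 0.0017 z 0.1337 F along -0.07 across 0.21 Fz -0.9 yaw -1.841 w 0.012223554917586945
```

>>> move_arm(increments=[{"jaw": -1,"dx": -0.0015,"dy": 0,"dz": 0,"twist": 0},{"jaw": -1,"dx": 0,"dy": 0,"dz": 0,"twist": 0}])

```text
t: 13.83
eef_pos: [0.5948, 0.0993, 0.1337]
ee_rot: [-3.141, 0.0, -1.841]
force: [0.4, 1.2, -0.7]
width: 0.012
gripper_force: 25.0
```

```bash
python3 fr.py
```

```text
t 14.1333 rail y 0.0113 rail x 0.0017 z 0.1337 F along 0.18 across -0.13 Fz -1.1 yaw -1.841 w 0.011628982459546404
```

>>> move_arm(increments=[{"jaw": -1,"dx": -0.001,"dy": 0,"dz": 0,"twist": 0},{"jaw": -1,"dx": 0,"dy": 0,"dz": 0,"twist": 0}])

```text
t: 14.3
eef_pos: [0.595, 0.1002, 0.1337]
ee_rot: [-3.142, 0.0, -1.841]
force: [-0.1, 0.0, -1.4]
width: 0.0119
gripper_force: 25.0
```

```bash
python3 fr.py
```

```text
t 14.6 rail y 0.0123 rail x 0.0017 z 0.1337 F along -0.21 across -0.19 Fz -0.8 yaw -1.841 w 0.012122263385292778
```

>>> move_arm(increments=[{"jaw": -1,"dx": -0.001,"dy": 0,"dz": 0,"twist": 0},{"jaw": -1,"dx": 0,"dy": 0,"dz": 0,"twist": 0}])

```text
t: 14.77
eef_pos: [0.5953, 0.1012, 0.1337]
ee_rot: [-3.142, 0.0, -1.841]
force: [0.5, 1.2, -0.5]
width: 0.0121
gripper_force: 25.0
```

```bash
python3 fr.py
```

```text
t 15.0667 rail y 0.0133 rail x 0.0017 z 0.1337 F along -0.09 across 0.01 Fz -1.15 yaw -1.841 w 0.012094689120784801
```

>>> move_arm(increments=[{"jaw": -1,"dx": -0.001,"dy": 0,"dz": 0,"twist": 0},{"jaw": -1,"dx": 0,"dy": 0,"dz": 0,"twist": 0}])

```text
t: 15.23
eef_pos: [0.5956, 0.1021, 0.1337]
ee_rot: [-3.142, 0.0, -1.841]
force: [-0.7, -0.1, -0.4]
width: 0.0116
gripper_force: 25.0
```

```bash
python3 fr.py
```

```text
t 15.5333 rail y 0.0143 rail x 0.0017 z 0.1337 F along -0.05 across 0.04 Fz -1.22 yaw -1.841 w 0.01162246058642855
```

>>> move_arm(increments=[{"jaw": -1,"dx": -0.001,"dy": 0,"dz": 0,"twist": 0},{"jaw": -1,"dx": 0,"dy": 0,"dz": 0,"twist": 0}])

```text
t: 15.7
eef_pos: [0.5958, 0.1031, 0.1337]
ee_rot: [-3.142, 0.0, -1.841]
force: [0.3, -0.8, -1.0]
width: 0.0118
gripper_force: 25.0
```

```bash
python3 fr.py
```

```text
t 16.0 rail y 0.0153 rail x 0.0017 z 0.1337 F along 0.11 across 0.01 Fz -1.06 yaw -1.841 w 0.011890969497107365
```

>>> move_arm(increments=[{"jaw": -1,"dx": -0.001,"dy": 0,"dz": 0,"twist": 0},{"jaw": -1,"dx": 0,"dy": 0,"dz": 0,"twist": 0}])

```text
t: 16.17
eef_pos: [0.5961, 0.1041, 0.1337]
ee_rot: [-3.142, 0.0, -1.841]
force: [0.3, -0.2, -1.2]
width: 0.0121
gripper_force: 25.0
```

```bash
python3 fr.py
```

```text
t 16.4667 rail y 0.0163 rail x 0.0017 z 0.1337 F along 0.19 across -0.05 Fz -0.67 yaw -1.841 w 0.012125028413287338
```

Run:
```python
from h import *
f=arm.grab_frame('side');w=arm.grab_frame('wrist');t=arm.grab_frame('top')
o=np.zeros((600,800,3),np.uint8)
o[:,:400]=cv2.resize(f[130:205,190:240],(400,600),interpolation=cv2.INTER_CUBIC)
o[:300,400:]=cv2.resize(t[160:260,90:223],(400,300),interpolation=cv2.INTER_CUBIC)
o[300:,400:]=cv2.resize(w[280:340,231:311],(400,300),interpolation=cv2.INTER_CUBIC)
cv2.imwrite('pics/c5.png',o)
for k in ['screen','nose']:
  for r in arm.pinpoint('side',k)[:1]: print(k,r['position'])
# predicted plate pixel spots in side picture for face at rail y .0285
d=np.array([.267,.9637,0]);n=np.array([.9637,-.267,0]);c=np.array([.5916,.0883,0])
for y in [.0245,.0285,.0325]:
    for x in [-.015,.015]:
        p=proj('side',c+d*y+n*x+[0,0,.051]); print(y,x,((p-[190,130])*8).round(0))
```

```text
screen [0.6048, 0.1425, 0.0033]
nose [0.6085, 0.1413, 0.0484]
0.0245 -0.015 [200. 295.]
0.0245 0.015 [300. 280.]
0.0285 -0.015 [197. 288.]
0.0285 0.015 [297. 273.]
0.0325 -0.015 [195. 282.]
0.0325 0.015 [295. 267.]
```

View pics/c5.png

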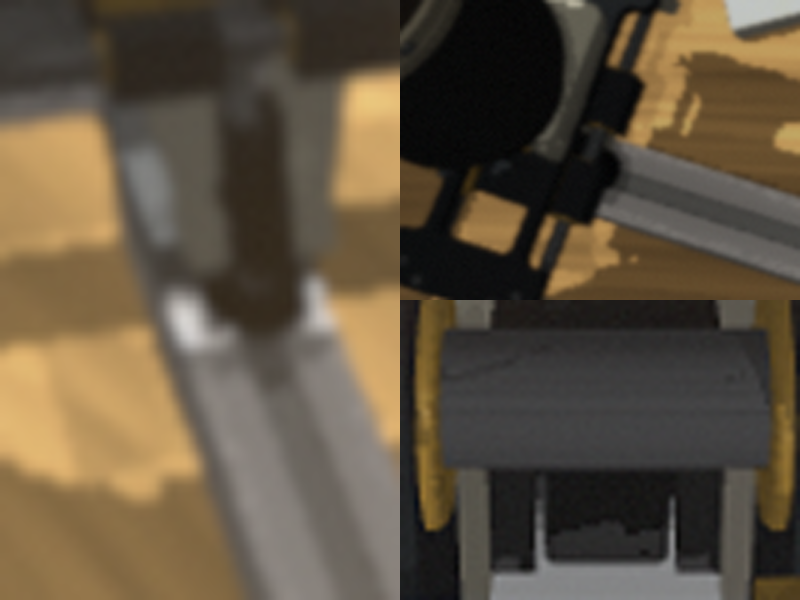

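The side crop shows the plate just beyond the collar at about (205,290). The gap is too small to resolve there, so I'll keep stepping.

```bash
sed -i 's/range(6)/range(3)/' fr.py
```

>>> move_arm(increments=[{"jaw": -1,"dx": -0.001,"dy": 0,"dz": 0,"twist": 0},{"jaw": -1,"dx": 0,"dy": 0,"dz": 0,"twist": 0}])

```text
t: 16.88
eef_pos: [0.5962, 0.1049, 0.1337]
ee_rot: [3.141, -0.0, -1.841]
force: [-0.8, -0.6, -0.3]
width: 0.0118
gripper_force: 25.0
```

>>> move_arm(increments=[{"jaw": -1,"dx": 0,"dy": 0,"dz": 0,"twist": 0}])

```text
t: 16.97
eef_pos: [0.5962, 0.1048, 0.1336]
ee_rot: [3.141, -0.0, -1.841]
force: [0.0, -1.2, -1.1]
width: 0.0117
gripper_force: 25.0
```

>>> move_arm(increments=[{"jaw": -1,"dx": 0,"dy": 0,"dz": 0,"twist": 0}])

```text
t: 17.05
eef_pos: [0.5963, 0.1048, 0.1337]
ee_rot: [3.142, -0.0, -1.841]
force: [-0.5, -0.7, -0.4]
width: 0.0119
gripper_force: 25.0
```

>>> move_arm(increments=[{"jaw": -1,"dx": -0.001,"dy": 0,"dz": 0,"twist": 0},{"jaw": -1,"dx": 0,"dy": 0,"dz": 0,"twist": 0}])

```text
t: 17.22
eef_pos: [0.5965, 0.1058, 0.1336]
ee_rot: [3.141, -0.0, -1.841]
force: [0.1, -0.9, -0.7]
width: 0.0121
gripper_force: 25.0
```

```bash
python3 fr.py
```

```text
t 17.3667 rail y 0.0182 rail x 0.0017 z 0.1336 F along -1.27 across 0.37 Fz -0.38 yaw -1.841 w 0.01175144076886402
```

Contact started at rail y≈0.017. I'll add a little compression, press down and check.

>>> move_arm(increments=[{"jaw": -1,"dx": -0.0007,"dy": 0,"dz": 0,"twist": 0},{"jaw": -1,"dx": 0,"dy": 0,"dz": 0.002,"twist": 0},{"jaw": -1,"dx": 0,"dy": 0,"dz": 0.0015,"twist": 0},{"jaw": -1,"dx": 0,"dy": 0,"dz": 0.0015,"twist": 0},{"jaw": -1,"dx": 0,"dy": 0,"dz": 0.001,"twist": 0},{"jaw": -1,"dx": 0,"dy": 0,"dz": 0,"twist": 0}], force=40)

```text
t: 17.87
eef_pos: [0.5969, 0.1066, 0.1282]
ee_rot: [-3.141, 0.0, -1.841]
force: [-2.3, -1.3, 6.1]
width: 0.0115
gripper_force: 40.0
```

```bash
python3 fr.py
```

```text
t 18.0167 rail y 0.0191 rail x 0.0019 z 0.1283 F along -2.66 across -2.13 Fz 6.12 yaw -1.841 w 0.011850196657118643
```

>>> move_arm(increments=[{"jaw": -1,"dx": 0,"dy": 0.0004,"dz": 0.001,"twist": 0},{"jaw": -1,"dx": 0,"dy": 0,"dz": 0.0013,"twist": 0},{"jaw": -1,"dx": 0,"dy": 0,"dz": 0,"twist": 0}])

```text
t: 18.27
eef_pos: [0.5968, 0.1066, 0.1263]
ee_rot: [-3.14, 0.0, -1.84]
force: [-2.7, -2.0, 8.5]
width: 0.0118
gripper_force: 40.0
```

```bash
python3 fr.py
```

```text
t 18.4167 rail y 0.0191 rail x 0.0018 z 0.1264 F along -2.96 across -1.19 Fz 7.89 yaw -1.84 w 0.012112136903613692
```

>>> move_arm(increments=[{"jaw": -1,"dx": 0,"dy": 0,"dz": 0.001,"twist": 0},{"jaw": -1,"dx": 0,"dy": 0,"dz": 0,"twist": -0.08},{"jaw": -1,"dx": 0,"dy": 0,"dz": 0,"twist": -0.1},{"jaw": -1,"dx": 0,"dy": 0,"dz": 0,"twist": -0.12},{"jaw": -1,"dx": 0,"dy": 0,"dz": 0,"twist": 0}])

```text
t: 18.83
eef_pos: [0.5976, 0.1069, 0.1259]
ee_rot: [-3.139, 0.0, -1.532]
force: [-1.5, -2.5, 10.7]
width: 0.0119
gripper_force: 40.0
```

```bash
python3 fr.py; python3 -c "
from station import arm;print(arm.get_state()['moment'])"
```

```text
t 18.9833 rail y 0.0196 rail x 0.0024 z 0.1259 F along -2.84 across -0.04 Fz 9.59 yaw -1.54 w 0.011844945846828237
[-0.7953795   0.35020392  0.03063329]
```

>>> move_arm(increments=[{"jaw": -1,"dx": 0,"dy": 0,"dz": 0,"twist": -0.1155},{"jaw": -1,"dx": 0,"dy": 0,"dz": 0,"twist": -0.1155},{"jaw": -1,"dx": 0,"dy": 0,"dz": 0,"twist": -0.1155},{"jaw": -1,"dx": 0,"dy": 0,"dz": 0,"twist": -0.1155},{"jaw": -1,"dx": 0,"dy": 0,"dz": 0,"twist": 0}])

```text
t: 19.4
eef_pos: [0.5978, 0.107, 0.126]
ee_rot: [-3.138, -0.001, -1.071]
force: [-0.1, -1.2, 9.6]
width: 0.0122
gripper_force: 40.0
```

>>> move_arm(increments=[{"jaw": -1,"dx": 0,"dy": 0,"dz": 0,"twist": -0.1155},{"jaw": -1,"dx": 0,"dy": 0,"dz": 0,"twist": -0.1155},{"jaw": -1,"dx": 0,"dy": 0,"dz": 0,"twist": -0.1155},{"jaw": -1,"dx": 0,"dy": 0,"dz": 0,"twist": -0.1155},{"jaw": -1,"dx": 0,"dy": 0,"dz": 0,"twist": -0.1155},{"jaw": -1,"dx": 0,"dy": 0,"dz": 0,"twist": -0.1155},{"jaw": -1,"dx": 0,"dy": 0,"dz": 0,"twist": -0.1155},{"jaw": -1,"dx": 0,"dy": 0,"dz": 0,"twist": 0},{"jaw": -1,"dx": 0,"dy": 0,"dz": 0,"twist": 0}])

```text
t: 20.15
eef_pos: [0.598, 0.1071, 0.1261]
ee_rot: [-3.14, -0.004, -0.269]
force: [0.1, -2.3, 10.0]
width: 0.0118
gripper_force: 40.0
```

```bash
python3 fr.py; python3 -c "
from station import arm;print(arm.get_state()['moment'])"
```

```text
t 20.3 rail y 0.0199 rail x 0.0028 z 0.1261 F along -2.02 across 0.18 Fz 9.72 yaw -0.269 w 0.012239070255132793
[-0.69756387  0.08924617  0.04715784]
```

>>> move_arm(increments=[{"jaw": -1,"dx": 0,"dy": 0,"dz": -0.0015,"twist": 0},{"jaw": -1,"dx": 0,"dy": 0,"dz": -0.0013,"twist": 0},{"jaw": -1,"dx": 0,"dy": 0,"dz": 0,"twist": 0},{"jaw": -1,"dx": 0,"dy": 0,"dz": 0,"twist": 0}])

```text
t: 20.63
eef_pos: [0.598, 0.1071, 0.1287]
ee_rot: [-3.14, -0.004, -0.269]
force: [0.4, -1.2, 8.0]
width: 0.0114
gripper_force: 40.0
```

```bash
python3 fr.py; python3 -c "
from station import arm;print(arm.get_state()['moment'])"
```

```text
t 20.7833 rail y 0.0199 rail x 0.0028 z 0.1287 F along -2.08 across 1.25 Fz 7.76 yaw -0.269 w 0.011865990591307987
[-0.72717404 -0.18417261  0.01536253]
```

>>> move_arm(increments=[{"jaw": -1,"dx": 0,"dy": 0,"dz": -0.0005,"twist": 0},{"jaw": -1,"dx": 0,"dy": 0,"dz": 0,"twist": 0}])

```text
t: 20.95
eef_pos: [0.598, 0.1071, 0.129]
ee_rot: [-3.14, -0.003, -0.269]
force: [0.3, -2.0, 6.4]
width: 0.012
gripper_force: 40.0
```

```bash
python3 fr.py
```

```text
t 21.1 rail y 0.0199 rail x 0.0028 z 0.129 F along -1.55 across 1.06 Fz 6.47 yaw -0.269 w 0.011872281541864853
```

>>> move_arm(increments=[{"jaw": -1,"dx": 0,"dy": 0,"dz": -0.0005,"twist": 0},{"jaw": -1,"dx": 0,"dy": 0,"dz": 0,"twist": 0}])

```text
t: 21.27
eef_pos: [0.5979, 0.1071, 0.1291]
ee_rot: [-3.14, -0.003, -0.27]
force: [4.4, -1.6, 2.9]
width: 0.0119
gripper_force: 40.0
```

```bash
python3 fr.py
```

```text
t 21.4167 rail y 0.0198 rail x 0.0026 z 0.129 F along -0.18 across 3.96 Fz 5.08 yaw -0.27 w 0.011866889409259906
```

>>> move_arm(increments=[{"jaw": -1,"dx": 0,"dy": 0,"dz": 0,"twist": 0},{"jaw": -1,"dx": 0,"dy": 0,"dz": 0,"twist": 0}], force=8)

```text
t: 21.58
eef_pos: [0.5973, 0.1072, 0.1289]
ee_rot: [-3.14, -0.002, -0.27]
force: [3.2, -0.3, 6.3]
width: 0.0124
gripper_force: 8.0
```

>>> move_arm(increments=[{"jaw": -0.7,"dx": 0,"dy": 0,"dz": 0,"twist": 0},{"jaw": -0.65,"dx": 0,"dy": 0,"dz": 0,"twist": 0},{"jaw": -0.55,"dx": 0,"dy": 0,"dz": 0,"twist": 0},{"jaw": -0.4,"dx": 0,"dy": 0,"dz": 0,"twist": 0},{"jaw": -0.4,"dx": 0,"dy": 0,"dz": 0,"twist": 0},{"jaw": -0.4,"dx": 0,"dy": 0,"dz": 0,"twist": 0}])

```text
t: 22.08
eef_pos: [0.5961, 0.1066, 0.1279]
ee_rot: [3.141, 0.001, -0.27]
force: [-0.3, 0.1, -0.4]
width: 0.026
gripper_force: 0.0
```

```bash
python3 fr.py
python3 - <<'E'
from h import *
f=arm.grab_frame('side');w=arm.grab_frame('wrist')
o=np.zeros((600,800,3),np.uint8)
o[:,:400]=cv2.resize(f[130:205,190:240],(400,600),interpolation=cv2.INTER_CUBIC)
o[:,400:]=cv2.resize(w[180:360,210:330],(400,600),interpolation=cv2.INTER_CUBIC)
cv2.imwrite('pics/c6.png',o)
for n in ['side','wrist']:
  for k in ['screen','anchor','bar','collar','nose']:
    for r in arm.pinpoint(n,k)[:1]: print(n,k,np.round(r['position'],4))
E
```

```text
t 22.2333 rail y 0.0189 rail x 0.0012 z 0.128 F along 0.25 across 0.01 Fz 0.39 yaw -0.27 w 0.026128676649288755
side screen [0.6055 0.1451 0.0023]
side anchor [0.5947 0.1106 0.0266]
side bar [0.6082 0.1412 0.0506]
side collar [0.5969 0.111  0.0469]
side nose [0.6085 0.1445 0.0489]
wrist screen [0.6036 0.1402 0.0017]
wrist anchor [0.5999 0.1105 0.0252]
wrist bar [0.5956 0.1076 0.0814]
wrist collar [0.5946 0.1072 0.0471]
wrist nose [0.6101 0.1441 0.0439]
```

View pics/c6.png

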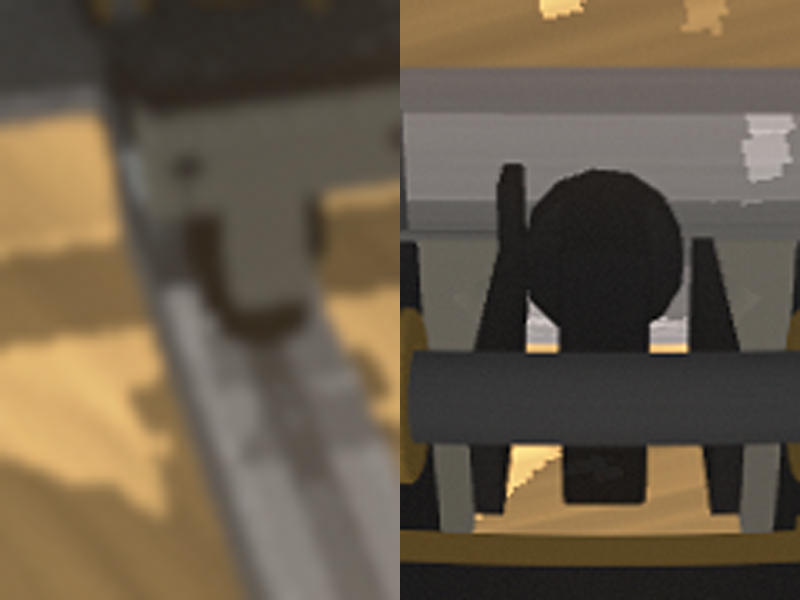

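The wrist crop shows the bar turned across the slot and the plate (x≈498–525) touching the collar's edge at x≈527. The fingers are open either side of the bar. Retreating upwards.

>>> move_arm(increments=[{"jaw": -0.3,"dx": 0,"dy": 0,"dz": -0.005,"twist": 0},{"jaw": -0.3,"dx": 0,"dy": 0,"dz": -0.015,"twist": 0},{"jaw": -0.3,"dx": 0,"dy": 0,"dz": -0.03,"twist": 0},{"jaw": -0.3,"dx": 0,"dy": 0,"dz": -0.03,"twist": 0},{"jaw": -0.3,"dx": 0,"dy": 0,"dz": -0.03,"twist": 0},{"jaw": -0.3,"dx": 0,"dy": 0,"dz": 0,"twist": 0},{"jaw": -0.3,"dx": 0,"dy": 0,"dz": 0,"twist": 0}])

```text
t: 23.42
eef_pos: [0.5972, 0.107, 0.2409]
ee_rot: [-3.138, -0.004, -0.27]
force: [-0.5, -0.5, -1.2]
width: 0.0305
gripper_force: 0.0
```

Run:
```python
from h import *
f=arm.grab_frame('side');w=arm.grab_frame('wrist')
o=np.zeros((600,800,3),np.uint8)
o[:,:400]=cv2.resize(f[130:205,190:240],(400,600),interpolation=cv2.INTER_CUBIC)
o[:,400:]=cv2.resize(w[160:280,220:300],(400,600),interpolation=cv2.INTER_CUBIC)
cv2.imwrite('pics/c7.png',o)
for n in ['side','wrist']:
  for k in ['anchor','collar','nose']:
    for r in arm.pinpoint(n,k)[:1]: print(n,k,np.round(r['position'],4))
```

```text
side anchor [0.5922 0.1054 0.026 ]
side collar [0.5948 0.1081 0.0472]
side nose [0.6051 0.1452 0.0505]
wrist anchor [0.6022 0.1105 0.0237]
wrist collar [0.5936 0.1102 0.0493]
wrist nose [0.6072 0.1413 0.0453]
```

View pics/c7.png

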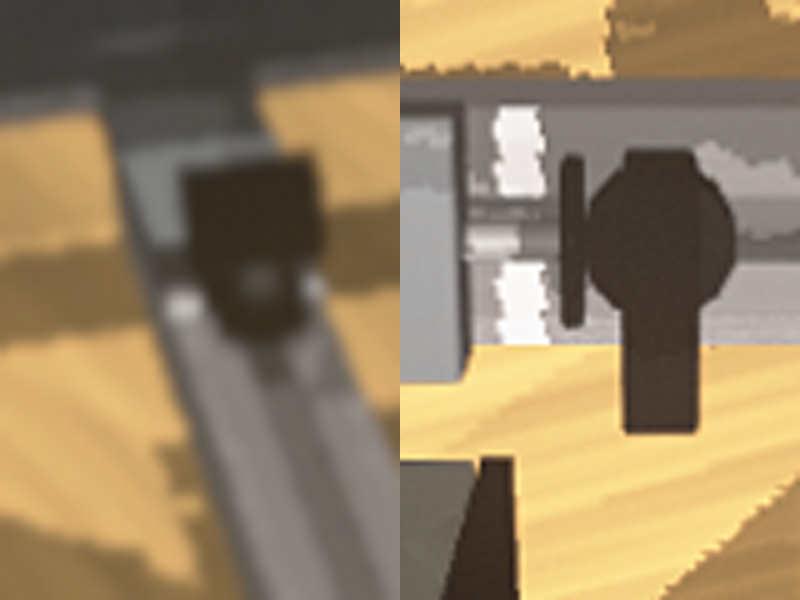

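The collar and plate edges nearly coincide (x≈584 and 587). I'll check this at pixel level.

Run:
```python
from h import *
w=arm.grab_frame('wrist'); s=arm.get_state(); T=s['eef_pos']; print(T)
g=w.mean(2).astype(int)
for r in [198,203,207,210,213,218]: print(r,g[r,228:292].tolist())
d=np.array([.267,.9637,0]);n=np.array([.9637,-.267,0]);c=np.array([.590,.0887,0])
Z=lambda u,v:(220+(u+.5)/5-.5,160+(v+.5)/5-.5)
for l,u,v,z in [('collL',587,235,.054),('collR',737,235,.054),('plateR',584,235,.051),('plateL',560,235,.051),('nose',465,235,.054),('bar end',661,150,.094),('bar end',661,433,.094),('plate t',572,155,.051),('plate b',572,328,.051)]:
    p=wplane(Z(u,v),z)-c; print(l,'x',(p@n).round(4),'y',(p@d).round(4))
```

```text
[0.59621818 0.10660118 0.23745804]
198 [158, 127, 73, 72, 114, 154, 151, 153, 152, 152, 171, 212, 214, 213, 211, 212, 212, 195, 126, 147, 120, 122, 117, 50, 52, 52, 52, 60, 127, 109, 66, 48, 52, 55, 55, 53, 54, 52, 54, 54, 52, 52, 52, 53, 51, 55, 52, 51, 52, 51, 51, 55, 57, 53, 44, 125, 159, 161, 160, 160, 161, 160, 161, 162]
203 [166, 134, 82, 75, 96, 119, 121, 120, 122, 122, 122, 122, 121, 120, 121, 119, 119, 120, 115, 97, 97, 98, 94, 49, 54, 54, 53, 51, 59, 52, 54, 54, 54, 55, 52, 53, 51, 53, 52, 54, 53, 55, 54, 53, 52, 52, 51, 52, 52, 53, 51, 55, 59, 58, 58, 58, 55, 68, 118, 137, 134, 133, 134, 134]
207 [166, 141, 100, 106, 163, 212, 208, 206, 206, 206, 206, 207, 209, 200, 159, 128, 130, 131, 131, 131, 130, 134, 125, 51, 56, 59, 54, 53, 53, 53, 53, 54, 54, 55, 54, 54, 54, 52, 51, 54, 55, 52, 53, 52, 52, 52, 54, 53, 52, 51, 51, 58, 59, 58, 60, 58, 58, 55, 86, 97, 97, 97, 112, 123]
210 [168, 147, 105, 109, 140, 157, 191, 190, 189, 190, 190, 192, 174, 113, 117, 117, 118, 118, 118, 118, 121, 122, 109, 61, 54, 54, 54, 53, 53, 56, 55, 55, 55, 54, 54, 51, 55, 54, 54, 52, 53, 53, 54, 53,
[... 205 characters left out ...]
61, 57, 53, 53, 55, 66, 54, 54, 54, 53, 54, 55, 53, 55, 54, 56, 54, 52, 56, 55, 51, 53, 56, 54, 54, 51, 53, 52, 58, 59, 60, 59, 57, 56, 80, 154, 177, 173, 176, 175, 175]
218 [169, 158, 114, 65, 100, 150, 167, 164, 164, 160, 213, 252, 248, 247, 247, 247, 248, 248, 250, 247, 161, 162, 127, 61, 55, 54, 52, 66, 142, 172, 134, 86, 48, 52, 53, 53, 55, 56, 55, 54, 55, 54, 54, 55, 54, 54, 54, 53, 53, 53, 53, 58, 56, 54, 77, 154, 173, 171, 169, 169, 170, 168, 169, 169]
collL x 0.0047 y -0.0377
collR x 0.0048 y -0.0657
plateR x 0.0039 y -0.0378
plateL x 0.0039 y -0.0334
nose x 0.0046 y -0.0158
bar end x 0.0284 y -0.0401
bar end x -0.0174 y -0.0434
plate t x 0.0185 y -0.0349
plate b x -0.0136 y -0.0365
```

```bash
python3 -c "
from station import arm;print(arm.job_done())"
```

```text
the job is handed in; nothing more can be done
None
```

The job is handed in: the anchor is in the rail slot, pressed down, turned a quarter turn under the lips and let go, and the last wrist picture shows its collar touching the buffer plate with no gap; the hand-in gave no verdict.

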